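Pack away the greasing kit

ROBOT

A 7-joint arm with a two-finger parallel gripper is mounted at the origin on a cart in front of the work surface, level with it; the furniture and walls round the work are solid. World frame = base frame: x ahead of the robot, y to its left, z up, the work surface at z = 0. Lengths are in m, angles in rad, forces in N, time in s.
With the tool pointing down it reaches from about 0.4 to 0.85 m from the base axis. Payload 4.5 kg.
Tool frame: the origin (TCP) lies between the finger pads; the fingertips stand r.finger_overhang ahead of it and the grasp point (between the pads) lies 8 mm behind it (r.finger_overhang is the distance from the TCP to the fingertips, in m); z points along the fingers, x is the direction in which the jaws open and shut, and the axes are right-handed (so a half turn about z gives the same grasp; the last joint's range is limited). The gripper opens to 88 mm and grips with 3 to 60 N. Pads are 18 mm wide; open, the fingers measure 123 mm over their backs; the gripper's body (75 mm by 187 mm) begins 45 mm behind the grasp point.
Start: joints at [0.034, 0.689, -0.195, 1.565, 0.157, 0.902, -0.215], TCP at [0.625, 0, 0.25] pointing down, gripper open.
Joint ranges: [-3.01, 3.01], [-0.46, 2.08], [-1.47, 1.51], [0.13, 2.56], [-1, 4.14], [0.04, 2.09], [-2.66, 2.66]. Speed limits (rad/s): [2.57, 2.57, 3.14, 3.14, 3.14, 3.14, 3.14].

INTERFACE

Orientations are given as a unit quaternion [x, y, z, w].
In Python, from plant import r gives the robot as it stands.
- The arm moves only by the tool move_arm, never from a script. Its argument "targets" is a list that holds one entry, the list of rows, each a list of 7 numbers: the turn, a rotation vector about the world's x, y, z in rad, then the shift along the world's x, y, z in m, then the opening, from 0 (shut) to 1 (fully open). A call has 1 to 5 rows; each row shifts and turns the pose as measured when the row begins; what a row does not reach is not made up. A row lasts 1/10 s, in which the tool goes at most 50 mm and 8.59 degrees, less where a joint would pass 70% of its speed; a pose out of reach is approached as far as the arm can. A call with a gripper value outside its range is refused whole. The fingers move at their own pace and stop on an object; "force" is the grip in N (left out, the last holds). Time passes only in rows, so rows that do not move let the fingers close. It gives the time, the measured TCP pose, the force and the opening at its end, in the units of the state.
- r.get_state(): the state, without advancing time (a new reading comes with each control period).
- r.snapshot(name): name is "scene" or "side" or "wrist"; returns a dict with "frame" (480x640x3 uint8, red, green, blue), "K" (3x3 intrinsics, pixels), "T" (4x4, takes a point from camera to world coordinates). Camera axes: x right, y up, looking along -z (the intrinsics and any distortion apply to the point x, -y, -z); pixel columns grow to the right and rows downward; lengths in m; the calibration is good to about 2 mm. A picture is of the moment at which its call begins. There is no depth.
- r.finish_job(): hands the job in, once; it reports no verdict.
Trained networks look in a picture, given as the dict that the camera call returned (one of the last four; its "shot" number tells which), for a name from the list of things; names that differ only in an ending like _2 or _b are one class to them, and where a whole thing is asked for, a point or a joint stands for the part that bears it (a point fixed in the world has none). Each returns a list of dicts, best first, with "score" (0 to 1); they miss things now and then, are a little off and sometimes report something else, mostly with a low value. They report only what shows in the picture. A call takes as long as a camera call. They do not tell look-alikes from the thing itself.
- r.find_in(picture, query): "centre" ([row, column] in pixels, amid what is visible of it).
The state is a dict: "clock": time; "q": joint angles; "qd": joint speeds; "joint_torque": joint torques, N m; "tool_pos": TCP position; "eef_rot": TCP orientation; "contact_force": force on the tool from outside, world axes, zero at the start; "moment": the same for the moment, N m; "opening": opening from 0.0 (shut) to 1.0 (fully open).
Only numpy, scipy, OpenCV 4.12 (cv2) and the standard library are available. Lean on these libraries where they do the work, as an engineer would, in place of code of your own. Each camera call takes 0.05 s, during which the arm holds its last target. There are 200 camera calls.

TASK

Pack away the greasing kit: take the brush out of its slanted rest and drop it handle-down into the aluminium pot, and set the round tin from the middle of the bench gently, upright, on the middle of the white box's lid. Leave the pot and the box standing where they are, and leave the tape roll and the flanged housing alone.

Things in the scene. Friction and masses are not known exactly. Their poses are not given: they have to be found in the camera images.
- brush: flat wooden brush 187 x 24 x 11 mm, 30 g. Origin: mid-length, on its underside. Own x across the width, +y toward the handle's end (at +94 mm; metal ferrule at -46 to -70, bristles to -93), z out of the underside (0 to 11). Handle at most 19 wide, 10 thick. At the start it lies in the rest's trough, handle end down, bristles up, 40 degrees from vertical
- brush_handle_end (a point): centre of the handle's free end (brush y = +94 mm, z = 5 mm); axes as the brush
- brush_ferrule (a point): centre of the brush's metal ferrule, 21 mm wide across own x and 11 mm thick across own z, a good place to grip across the width: 152 mm from the handle end; axes as the brush
- brush_rest: fixed rest: dark steel foot 130 x 70 x 6 mm and an aluminium trough (28 mm wide inside, lips 10 high, 119 long) leaning 40 degrees from vertical, top toward own -x, open side to +x and up. Origin: on the bench; trough's lower stop at x = 35, z = 22, upper end at x = -39, z = 110 mm. The upper 72 mm of the brush stands free of it; brush slides or lifts out
- tool_pot: loose plain aluminium pot, round, 48 mm outside diameter, 76 mm high, bore about 26 mm, inner floor 8 mm above the bench, 0.4 kg. Origin: centre of its underside, z up.
- grease_tin: loose round tin with press lid, closed, 54 mm diameter, 36 mm high, about 0.15 kg. Origin: centre of its underside, z up.
- grease_box: loose white lidded box, closed, 61 mm wide (own x), 113 mm long (own y), 66 mm high with a flat lid, 0.5 kg. Origin: centre of its underside, z up.
- tape_roll: bystander: roll of masking tape lying flat, 103 mm across, 19 mm high. Origin: centre of its underside.
- housing: bystander: light grey flanged round housing, 45 mm across, 34 mm high. Origin: centre of its underside.
There are look-alikes about, which are no part of the job. Leave any orange look-alike of the grease_tin alone.

How it is judged:
At the end, for the whole second after the job is handed in: The brush stands handle-down in the upright pot, handle end within 25 mm of its underside and 18 mm of its axis; the tin stands upright on the box lid, within 15 mm of its centre; both at rest; pot and box within 50 mm of where they stood (horizontal distance between brush_handle_end and tool_pot below 0.018 m and z of brush_handle_end in the frame of tool_pot below 0.025 m and z of brush_ferrule in the frame of tool_pot above 0.13 m and angle between tool_pot's own z axis and vertical below 0.1 rad and linear speed of each of brush, grease_tin below 0.02 m/s and horizontal distance between grease_tin and grease_box below 0.015 m and z of grease_tin in the frame of grease_box between 0.06 and 0.072 m and angle between each of grease_tin, grease_box's own z axis and vertical below 0.08 rad and distance of each of tool_pot, grease_box from where it was at the start of the episode below 0.05 m); the robot touches nothing.
It fails at once if the pot is tipped more than 25 degrees (angle between tool_pot's own z axis and vertical above 0.44 rad).
It fails at once if the pot is moved more than 50 mm (distance of tool_pot from where it was at the start of the episode above 0.05 m).
It fails at once if the box is moved more than 50 mm (distance of grease_box from where it was at the start of the episode above 0.05 m).
It fails at once if the tin is let fall from more than about 15 mm above the lid, or pressed on the box with over 40 N (contact force between grease_tin and grease_box above 40 N or (height (world z) of grease_tin above 0.08 m and linear speed of grease_tin above 0.25 m/s and contact force between the fingers and grease_tin below 0.05 N)).
It fails at once if the tape roll or the housing is pushed more than 30 mm (distance of any of tape_roll, housing from where it was at the start of the episode above 0.03 m).
It also fails if it takes over 58 s, if anything falls off the work surface, if the arm or the gripper's body presses on something with over 40 N, if the wrist force passes 120 N, or if a joint passes its speed limit or range.

## Working session

There is one attempt and no reset: what is moved stays moved. The work goes in short steps, Python scripts to look and compute and a tool call to move; the robot and the scene stay as the last step left them, time stands still between calls to the robot, and variables do not carry over. Pictures are saved under pics/ and viewed, about 8 in all and at most 12, crops included, and the job is handed in when it is done.

Besides the shell and the picture viewer there is one more tool, called after ">>>" as name([rows], argument=value, ...), one row to a line, values as JSON. move_arm: Moves the arm, as the interface text tells. Its arguments: {"type":"object","properties":{"targets":{"type":"array","items":{"type":"array","items":{"type":"array","items":{"type":"number"}}}},"force":{"type":"number"}},"required":["targets"]}

```bash
mkdir -p pics; ls
cat > h.py <<'E'
import numpy as np,cv2
from plant import r
def save(p,n): cv2.imwrite('pics/'+n,cv2.cvtColor(p['frame'],cv2.COLOR_RGB2BGR))
def ray(p,rc):
    K,T=p['K'],p['T']; row,col=rc
    d=np.linalg.inv(K)@[col,row,1.]; d=np.array([d[0],-d[1],-d[2]])
    return T[:3,3],T[:3,:3]@d
def onz(p,rc,z):
    o,d=ray(p,rc); return o+d*(z-o[2])/d[2]
def tri(obs):
    A=np.zeros((3,3));b=np.zeros(3)
    for p,rc in obs:
        o,d=ray(p,rc);d=d/np.linalg.norm(d);M=np.eye(3)-np.outer(d,d);A+=M;b+=M@o
    x=np.linalg.solve(A,b); res=[np.linalg.norm(np.cross(x-o,d/np.linalg.norm(d))) for o,d in [ray(p,rc) for p,rc in obs]]
    return x,res
def proj(p,X):
    T=p['T'];c=T[:3,:3].T@(np.array(X)-T[:3,3]);c=np.array([c[0],-c[1],-c[2]]);u=p['K']@c;return (u[:2]/u[2])[::-1]
E
python3 - <<'E'
from h import *
np.set_printoptions(precision=3,suppress=True)
P={n:r.snapshot(n) for n in("scene","side","wrist")}
for n,p in P.items():
    save(p,n+'0.png'); print(n,p['K'].tolist(),p['T'].tolist(),[k for k in p])
    for q in("brush","brush_ferrule","brush_handle_end","brush_rest","tool_pot","grease_tin","grease_box","tape_roll","housing"):
        print(q,[(round(d['score'],2),np.round(d['centre']).tolist(),onz(p,d['centre'],.03)[:2].round(3).tolist()) for d in r.find_in(p,q)[:3]])
print(r.finger_overhang,r.get_state())
cv2.imwrite('pics/both.png',cv2.resize(np.hstack([cv2.imread('pics/scene0.png'),cv2.imread('pics/side0.png')]),(800,300)))
E
```

```text
pics
scene [[508.22422456744874, 0.0, 316.64418659230006], [0.0, 508.22422456744874, 244.44726017810558], [0.0, 0.0, 1.0]] [[-0.5393852305553227, 0.3857518847478172, -0.7485045467278659, -0.16846792502261196], [-0.8418364660350286, -0.22658961368905678, 0.4898658096069759, 0.5226486280288484], [0.01936330324183662, 0.8943448050845663, 0.44695909444356746, 0.5484621031332866], [0.0, 0.0, 0.0, 1.0]] ['frame', 'K', 'T', 'shot']
brush [(0.76, [236.0, 269.0], [0.793, 0.028])]
brush_ferrule []
brush_handle_end [(0.71, [239.0, 270.0], [0.778, 0.034])]
brush_rest [(0.59, [289.0, 259.0], [0.593, 0.155])]
tool_pot [(0.94, [257.0, 336.0], [0.627, -0.048])]
grease_tin [(0.61, [291.0, 369.0], [0.479, -0.024]), (0.61, [301.0, 317.0], [0.5, 0.081])]
grease_box [(0.92, [253.0, 456.0], [0.506, -0.293])]
tape_roll [(0.69, [289.0, 184.0], [0.667, 0.278]), (0.68, [358.0, 208.0], [0.45, 0.317]), (0.4, [290.0, 256.0], [0.593, 0.161])]
housing [(0.82, [288.0, 182.0], [0.674, 0.279])]
side [[514.8247010299391, 0.0, 316.676957856686], [0.0, 514.8247010299391, 241.20403786380172], [0.0, 0.0, 1.0]] [[0.7180964
[... 1517 characters left out ...]
ot [(0.95, [251.0, 311.0], [0.611, -0.033])]
grease_tin [(0.83, [122.0, 171.0], [0.49, 0.083]), (0.6, [250.0, 173.0], [0.481, -0.031])]
grease_box [(0.9, [430.0, 209.0], [0.499, -0.234])]
tape_roll []
housing [(0.55, [19.0, 252.0], [0.564, 0.163])]
0.011 {'clock': 1.5, 'q': array([ 0.034,  0.689, -0.195,  1.565,  0.157,  0.903, -0.215]), 'qd': array([ 0.   , -0.001, -0.001, -0.001, -0.001,  0.001,  0.001]), 'joint_torque': array([  0.   , -52.749,  -1.267, -15.374,  -0.052,  -0.001,   0.   ]), 'tool_pos': array([0.625, 0.   , 0.25 ]), 'eef_rot': array([1., 0., 0., 0.]), 'contact_force': array([ 0.253, -0.08 , -0.878]), 'moment': array([-0.031,  0.022, -0.025]), 'opening': 1.0044766317881555}
```

View pics/scene0.png

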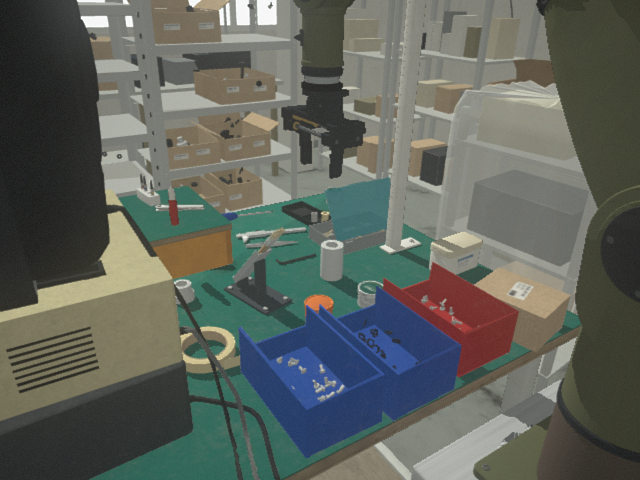

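View pics/side0.png

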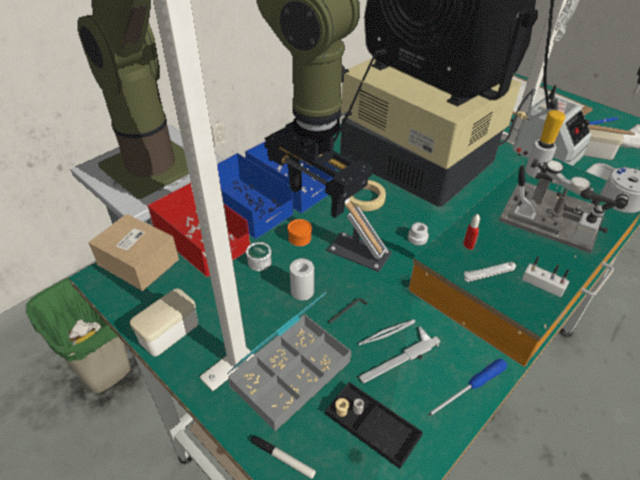

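Scene shows two tins: orange (scene px row 301, col 317; side 232,297), which is the look-alike, and a white/green one (scene 291,369; side 255,260), which is the target. The pot is at side (277,300), the box at (324,166), the rest at (247,360). A white post stands near side (372,222), and the bins are close to the tin.

Run:
```python
import cv2,numpy as np
s=cv2.imread('pics/side0.png')[170:290,230:400]; w=cv2.imread('pics/wrist0.png')
a=cv2.resize(s,(800,565),interpolation=cv2.INTER_CUBIC); cv2.imwrite('pics/sidecrop.png',a)
```

```text
(no output)
```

View pics/sidecrop.png

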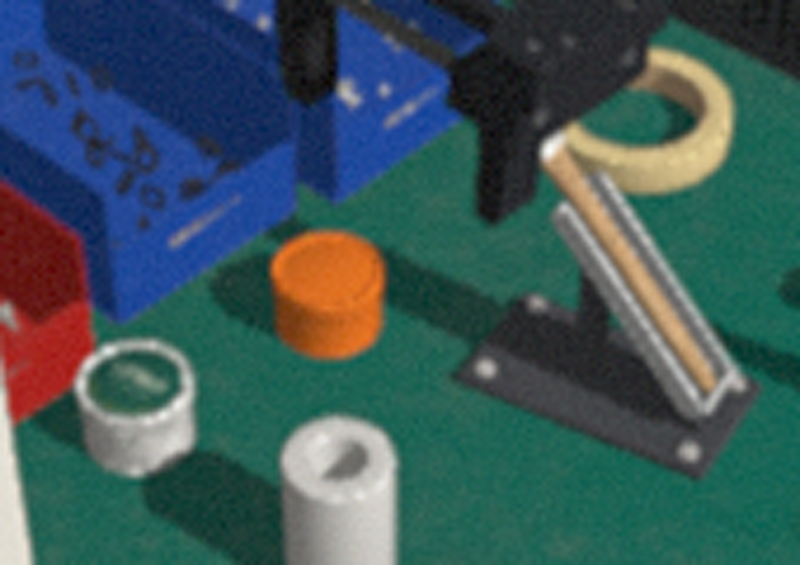

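View pics/wrist0.png

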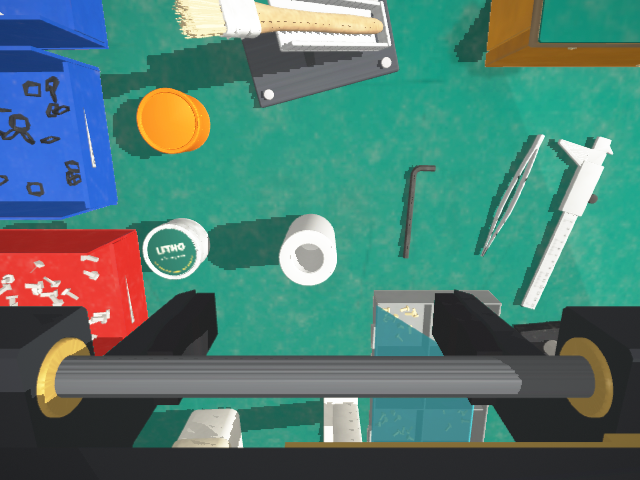

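The target is the white tin with the green "LITHO" lid: side crop (385,135), wrist (248,172). It is not the orange one at wrist (120,172). It fits "grease tin", and orange is excluded by the task. In the wrist picture the pot mouth is at (258,309), the brush handle end at (27,378) and the ferrule at (18,240).

```bash
python3 - <<'E'
from h import *
np.set_printoptions(precision=3,suppress=True)
P={n:r.snapshot(n) for n in("scene","side","wrist")}
w,s,c=P['wrist'],P['side'],P['scene']
he=onz(w,(27,378),.03);fe=onz(w,(18,240),.145);print('he',he,'fe',fe,np.linalg.norm((he-fe)[:2]),np.degrees(np.arctan2(*(he-fe)[1::-1])))
print('bristle',onz(w,(18,180),.175))
for z in(.02,.03,.04):print(z,onz(s,(170+383*.2125,230+710*.2125),z))
print('bristle top side',onz(s,(170+148*.2125,230+553*.2125),.178),'side ferr none')
print('rest screws w',[onz(w,p,.006) for p in((95,268),(63,386))],'side',[onz(s,(170+y*.2125,230+x*.2125),.006) for x,y in((485,368),(690,452),(537,302))])
print('pot w',onz(w,(258,309),.076),'side',onz(s,(170+460*.2125,230+340*.2125),.076))
print('tin w',onz(w,(248,172),.036),'side',onz(s,(170+382*.2125,230+135*.2125),.036))
print('post side',onz(s,(375,222),.003),onz(s,(362,232),0.0),'wrist',onz(w,(425,342),.003),'scene',onz(c,(243,402),.003))
print('orange',onz(w,(120,172),.036)); print('redbin corner top',onz(w,(231,137),.06),onz(w,(350,145),.06),'h?')
print('box lid corners side',[onz(s,p,.066) for p in((324,131),(292,165),(298,197),(343,155))])
E
python3 - <<'E'
import cv2
s=cv2.imread('pics/side0.png')[270:400,100:270]
cv2.imwrite('pics/boxcrop.png',cv2.resize(s,(785,600),interpolation=cv2.INTER_CUBIC))
E
```

```text
he [0.668 0.157 0.03 ] fe [0.578 0.133 0.145] 0.09345287403663172 15.26825830720662
bristle [0.555 0.125 0.175]
0.02 [0.664 0.167 0.02 ]
0.03 [0.67  0.158 0.03 ]
0.04 [0.675 0.15  0.04 ]
bristle top side [0.618 0.097 0.178] side ferr none
rest screws w [array([0.573, 0.108, 0.006]), array([0.679, 0.135, 0.006])] side [array([0.572, 0.11 , 0.006]), array([0.678, 0.136, 0.006]), array([0.559, 0.162, 0.006])]
pot w [ 0.611 -0.026  0.076] side [ 0.612 -0.026  0.076]
tin w [ 0.483 -0.028  0.036] side [ 0.483 -0.032  0.036]
post side [ 0.648 -0.268  0.003] [ 0.638 -0.237  0.   ] wrist [ 0.645 -0.25   0.003] scene [ 0.646 -0.259  0.003]
orange [0.495 0.085 0.036]
redbin corner top [ 0.464 -0.006  0.06 ] [ 0.457 -0.12   0.06 ] h?
box lid corners side [array([ 0.481, -0.337,  0.066]), array([ 0.461, -0.25 ,  0.066]), array([ 0.517, -0.216,  0.066]), array([ 0.548, -0.329,  0.066])]
```

View pics/boxcrop.png

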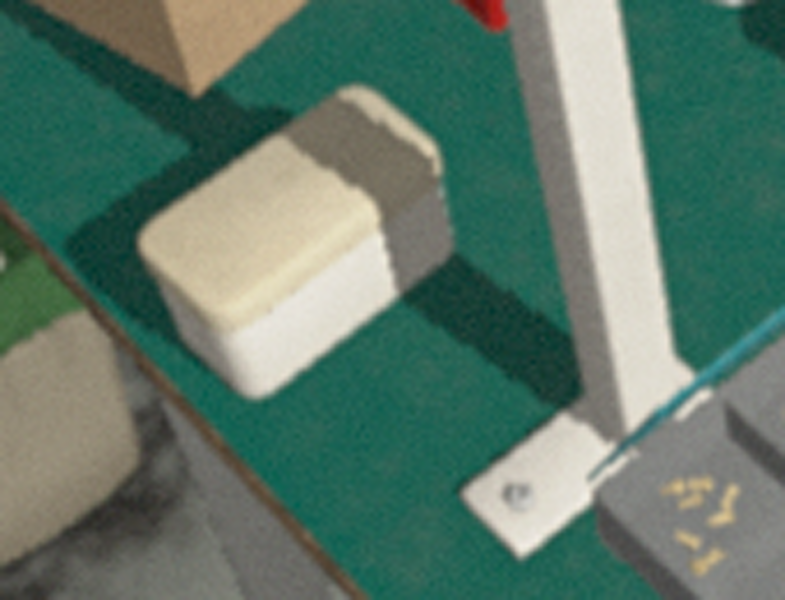

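Box crop: lid corners near crop px (140,242), (350,88), (440,165) and (228,325), with the post base right of it. I'll move first to a pre-grasp above the brush, with the tool along the brush axis.

>>> move_arm([
  [[0.0593, -0.0461, -0.1271, -0.01, 0.012, 0, 1], [0.0593, -0.0461, -0.1271, -0.01, 0.012, 0, 1], [0.0593, -0.0461, -0.1271, -0.01, 0.012, 0, 1], [0.0593, -0.0461, -0.1271, -0.01, 0.012, 0, 1], [0.0593, -0.0461, -0.1271, -0.01, 0.012, 0, 1]],
], force=20)

```text
clock: 2.15
tool_pos: [0.5779, 0.0606, 0.2507]
eef_rot: [0.93, -0.317, 0.117, -0.147]
contact_force: [0.2, 0.9, -0.2]
opening: 1.002
```

>>> move_arm([
  [[0.0593, -0.0461, -0.1271, -0.01, 0.012, 0, 1], [0.0593, -0.0461, -0.1271, -0.01, 0.012, 0, 1], [0.0593, -0.0461, -0.1271, -0.01, 0.012, 0, 1], [0.0593, -0.0461, -0.1271, -0.01, 0.012, 0, 1], [0.0593, -0.0461, -0.1271, -0.01, 0.012, 0, 1]],
])

```text
clock: 2.65
tool_pos: [0.5634, 0.1025, 0.296]
eef_rot: [0.817, -0.51, 0.153, -0.221]
contact_force: [-0.0, 0.4, -0.0]
opening: 0.999
```

```bash
cat >> h.py <<'E'
from scipy.spatial.transform import Rotation as Ro
def pose():
    s=r.get_state();print('t',round(s['clock'],2),'p',s['tool_pos'].round(4),'R cols',Ro.from_quat(s['eef_rot']).as_matrix().T.round(3).tolist(),'F',s['contact_force'].round(1),'op',round(s['opening'],3));return s
E
python3 - <<'E'
from h import *
pose()
P={n:r.snapshot(n) for n in("scene","side","wrist")}
I=[]
for n,p in P.items():
    save(p,n+'1.png'); np.savez('pics/%s1.npz'%n,K=p['K'],T=p['T'])
    print(n,[(q,[(round(d['score'],2),np.round(d['centre'],1).tolist()) for d in r.find_in(p,q)[:2]]) for q in('brush_ferrule','brush_handle_end','grease_box')])
s=cv2.resize(P['side']['frame'][170:270,300:420],(400,333),interpolation=cv2.INTER_CUBIC)
c=cv2.resize(P['scene']['frame'][190:320,210:330],(400,433),interpolation=cv2.INTER_CUBIC)
w=cv2.resize(P['wrist']['frame'],(400,300))
o=np.zeros((600,800,3),np.uint8);o[:333,:400]=s;o[:433,400:]=c;o[333:,:356]=cv2.resize(w,(356,267))
cv2.imwrite('pics/c1.png',o[...,::-1])
E
```

```text
t 2.65 p [0.5634 0.1025 0.296 ] R cols [[0.432, -0.901, 0.025], [-0.767, -0.382, -0.516], [0.475, 0.204, -0.856]] F [-0.   0.4 -0. ] op 0.999
scene [('brush_ferrule', [(0.76, [241.4, 270.2])]), ('brush_handle_end', [(0.69, [238.5, 267.7])]), ('grease_box', [(0.8, [254.5, 456.6]), (0.74, [259.2, 332.0])])]
side [('brush_ferrule', [(0.56, [211.8, 350.8])]), ('brush_handle_end', [(0.65, [187.8, 367.2]), (0.56, [211.0, 351.8])]), ('grease_box', [(0.61, [322.5, 166.1])])]
wrist [('brush_ferrule', [(0.91, [308.9, 296.4]), (0.18, [282.9, 319.9])]), ('brush_handle_end', [(0.58, [308.8, 299.5])]), ('grease_box', [(0.17, [308.3, 297.4])])]
```

View pics/c1.png

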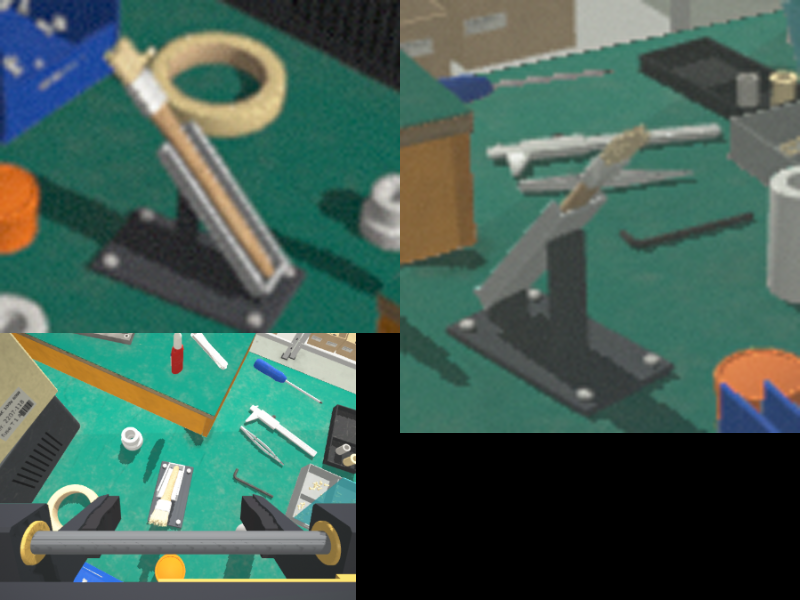

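Side crop shows the brush clear of the arm: ferrule at crop (150,95), bristle end (118,48), handle end (270,272). In the scene crop the ferrule is at (590,178). In the wrist part it is at (162,508).

Run:
```python
from h import *
np.set_printoptions(precision=3,suppress=True)
P={n:dict(np.load('pics/%s1.npz'%n)) for n in("scene","side","wrist")}
F=tri([(P['side'],(198.5,345)),(P['scene'],(243.4,267)),(P['wrist'],(312,293))]);print('fer',F)
B=tri([(P['side'],(184.4,335.4)),(P['scene'],(229,282)),(P['wrist'],(340,283))]);print('bri',B)
H=tri([(P['side'],(251.6,381)),(P['wrist'],(246,318))]);print('he',H)
u=B[0]-H[0];print('u',u/np.linalg.norm(u),np.linalg.norm(u),np.linalg.norm(F[0]-H[0]))
s=P['side'];bc=np.array([onz(s,p,.066)[:2] for p in((322.4,130.3),(289.1,175.8),(305.7,195.3),(340.4,149.4))]);print('box',bc,bc.mean(0))
rb=tri([(s,(221,248))]) if 0 else None
```

```text
fer (array([0.576, 0.14 , 0.134]), [np.float64(0.0019022373024936666), np.float64(0.0039142325384984725), np.float64(0.004102995009657896)])
bri (array([0.553, 0.128, 0.168]), [np.float64(0.0025943156322010947), np.float64(0.0030793233011101196), np.float64(0.0011747455988052602)])
he (array([0.666, 0.158, 0.025]), [np.float64(0.003967382892572691), np.float64(0.0039673828925728015)])
u [-0.611 -0.161  0.775] 0.18444469113187822 0.14235154347879386
box [[ 0.477 -0.336]
 [ 0.47  -0.231]
 [ 0.53  -0.229]
 [ 0.536 -0.333]] [ 0.503 -0.282]
```

```bash
cat >> h.py <<'E'
def go(tx,tz,p):
    s=pose();tx=np.array(tx,float);tz=np.array(tz,float);tz/=np.linalg.norm(tz);tx-=tz*(tx@tz);tx/=np.linalg.norm(tx)
    R=np.stack([tx,np.cross(tz,tx),tz],1)
    v=(Ro.from_matrix(R)*Ro.from_quat(s['eef_rot']).inv()).as_rotvec()
    print('rotvec',v.round(4),'ang',np.linalg.norm(v).round(3),'dp',(np.array(p)-s['tool_pos']).round(4),'q',s['q'].round(2))
E
python3 - <<'E'
from h import *
go([.244,-.970,0],[.624,.157,-.766],[.536,.127,.186])
E
```

```text
t 3.25 p [0.5638 0.1029 0.296 ] R cols [[0.433, -0.901, 0.024], [-0.766, -0.382, -0.517], [0.475, 0.205, -0.856]] F [0.2 0.1 0. ] op 1.001
rotvec [ 0.0756 -0.1384 -0.1996] ang 0.254 dp [-0.0278  0.0241 -0.11  ] q [-0.1   0.43 -0.15  2.16 -1.    0.04 -0.34]
```

Joints 5 and 6 are at their limits, so a full 40° forward tilt isn't available. I'll use a 15° forward tilt at the grasp instead and lean back 25° at the pot.

Run:
```python
from h import *
go([.244,-.970,0],[.251,.063,-.966],[.557,.132,.23])
```

```text
t 3.25 p [0.5638 0.1029 0.296 ] R cols [[0.433, -0.901, 0.024], [-0.766, -0.382, -0.517], [0.475, 0.205, -0.856]] F [0.2 0.1 0. ] op 1.001
rotvec [-0.0736  0.273  -0.2039] ang 0.349 dp [-0.0068  0.0291 -0.066 ] q [-0.1   0.43 -0.15  2.16 -1.    0.04 -0.34]
```

>>> move_arm([
  [[-0.02, 0.1, 0, 0, 0, 0, 1], [-0.02, 0.1, 0, 0, 0.005, 0, 1], [-0.02, 0.07, -0.07, 0, 0.008, -0.01, 1], [-0.01, 0, -0.07, -0.003, 0.008, -0.02, 1], [0, 0, -0.06, -0.003, 0.008, -0.03, 1]],
])

```text
clock: 3.75
tool_pos: [0.5631, 0.1293, 0.232]
eef_rot: [0.773, -0.61, 0.103, -0.142]
contact_force: [-0.7, -0.2, -0.1]
opening: 1.001
```

Run:
```python
from h import *
go([.244,-.970,0],[.251,.063,-.966],[.557,.132,.2])
```

```text
t 3.75 p [0.5631 0.1293 0.232 ] R cols [[0.235, -0.972, -0.015], [-0.914, -0.216, -0.344], [0.331, 0.094, -0.939]] F [-0.7 -0.2 -0.1] op 1.001
rotvec [-0.0357  0.0836  0.0101] ang 0.091 dp [-0.0061  0.0027 -0.032 ] q [-0.55  0.58  0.38  2.08 -0.95  0.26 -0.71]
```

>>> move_arm([
  [[-0.036, 0.084, 0.01, -0.006, 0.003, -0.03, 1], [0, 0, 0, 0.003, 0.001, -0.01, 1], [0, 0, 0, 0, 0, 0, 1]],
])

```text
clock: 4.05
tool_pos: [0.5562, 0.1383, 0.1856]
eef_rot: [0.785, -0.607, 0.075, -0.099]
contact_force: [0.5, 0.4, -0.1]
opening: 0.999
```

Run:
```python
from h import *
go([.244,-.970,0],[.251,.063,-.966],[.575,.1365,.132])
P={n:r.snapshot(n) for n in("scene","side","wrist")}
for n,p in P.items():
    save(p,n+'2.png'); np.savez('pics/%s2.npz'%n,K=p['K'],T=p['T'])
w=P['wrist']
print('exp fer',proj(w,[.573,.136,.14]),'found',[(round(d['score'],2),np.round(d['centre'],1).tolist()) for d in r.find_in(w,'brush_ferrule')[:2]])
s=cv2.resize(P['side']['frame'][140:260,300:420],(400,400),interpolation=cv2.INTER_CUBIC)
w=cv2.resize(w['frame'],(400,300))
o=np.zeros((400,800,3),np.uint8);o[:,:400]=s;o[:300,400:]=w
cv2.imwrite('pics/c2.png',o[...,::-1])
```

```text
t 4.05 p [0.5562 0.1383 0.1856] R cols [[0.251, -0.968, -0.002], [-0.938, -0.242, -0.247], [0.238, 0.064, -0.969]] F [ 0.5  0.4 -0.1] op 0.999
rotvec [ 0.0006 -0.0127 -0.0071] ang 0.015 dp [ 0.0188 -0.0018 -0.0536] q [-0.58  0.68  0.41  2.04 -0.91  0.32 -0.76]
exp fer [273.17164515 337.11724012] found [(0.68, [267.9, 335.3])]
```

View pics/c2.png

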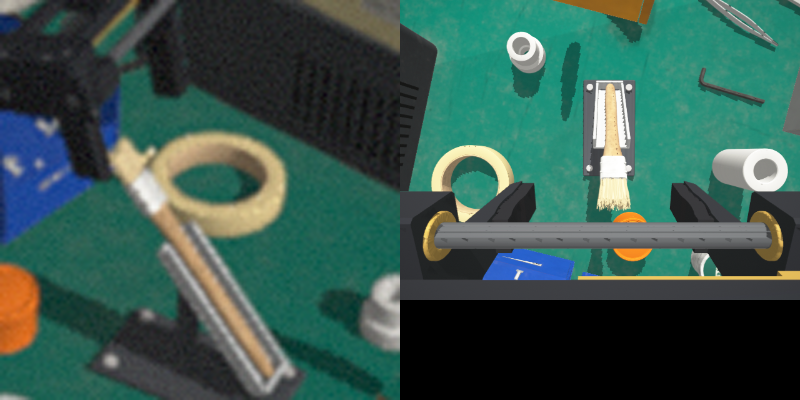

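The wrist view (right half) shows the ferrule at crop (614,167), about 2.5 mm further along tool +x than planned. The fingers straddle the brush. Descending and gripping.

>>> move_arm([
  [[0, -0.012, -0.007, 0.007, -0.003, -0.02, 1], [0, 0, 0, 0.006, -0.001, -0.018, 1], [0, 0, 0, 0.005, -0.001, -0.014, 1], [0, 0, 0, 0, 0, 0, 1]],
])

```text
clock: 4.65
tool_pos: [0.5783, 0.1303, 0.14]
eef_rot: [0.779, -0.611, 0.085, -0.108]
contact_force: [0.2, 0.7, 0.9]
opening: 1.0
```

Run:
```python
from h import *
go([.244,-.970,0],[.251,.063,-.966],[.575,.134,.132])
```

```text
t 4.65 p [0.5783 0.1303 0.14  ] R cols [[0.238, -0.971, 0.001], [-0.935, -0.229, -0.272], [0.265, 0.064, -0.962]] F [0.2 0.7 0.9] op 1.0
rotvec [-0.0025  0.0136  0.0061] ang 0.015 dp [-0.0033  0.0037 -0.008 ] q [-0.43  0.75  0.21  2.04 -0.95  0.15 -0.71]
```

>>> move_arm([
  [[0, 0.0136, 0.006, -0.003, 0.004, -0.008, 1], [0, 0, 0, 0, 0, 0, 0.6], [0, 0, 0, 0, 0, 0, 0.4], [0, 0, 0, 0, 0, 0, 0.0], [0, 0, 0, 0, 0, 0, 0.0]],
], force=25)

```text
clock: 5.15
tool_pos: [0.5759, 0.1345, 0.1352]
eef_rot: [0.782, -0.61, 0.081, -0.105]
contact_force: [-0.5, 1.3, 0.1]
opening: 0.658
```

>>> move_arm([
  [[0, 0, 0, 0, 0, 0, 0], [0, 0, 0, 0, 0, 0, 0.0], [0, 0, 0, 0, 0, 0, 0.0]],
])

```text
clock: 5.45
tool_pos: [0.576, 0.1349, 0.1357]
eef_rot: [0.782, -0.609, 0.081, -0.106]
contact_force: [-0.2, -0.1, 0.6]
opening: 0.393
```

>>> move_arm([
  [[0, 0, 0, 0, 0, 0, 0], [0, 0, 0, 0, 0, 0, 0.0], [0, 0, 0, 0, 0, 0, 0.0], [0, 0, 0, 0, 0, 0, 0.0]],
])

```text
clock: 5.85
tool_pos: [0.576, 0.1348, 0.1357]
eef_rot: [0.782, -0.609, 0.081, -0.106]
contact_force: [-0.9, -0.2, -0.0]
opening: 0.221
```

>>> move_arm([
  [[0, 0, 0, 0, 0, 0.02, 0], [0, 0, 0, 0, 0, 0.03, 0.0], [0, 0, 0, 0, 0, 0.03, 0.0], [0, 0, 0, 0, 0, 0.03, 0.0], [0, 0, 0, 0, 0, 0.03, 0.0]],
])

```text
clock: 6.35
tool_pos: [0.5714, 0.1339, 0.2752]
eef_rot: [0.782, -0.611, 0.076, -0.101]
contact_force: [0.9, -0.1, 0.3]
opening: 0.226
```

Run:
```python
from h import *
go([0,-1,0],[-.423,0,-.906],[.608,-.026,.29])
```

```text
t 6.35 p [0.5714 0.1339 0.2752] R cols [[0.243, -0.97, -0.004], [-0.939, -0.234, -0.251], [0.242, 0.065, -0.968]] F [ 0.9 -0.1  0.3] op 0.226
rotvec [-0.0884  0.6864 -0.2341] ang 0.731 dp [ 0.0366 -0.1599  0.0148] q [-0.71  0.6   0.65  1.92 -0.71  0.58 -0.94]
```

>>> move_arm([
  [[-0.01, 0.11, -0.04, 0.005, -0.025, 0.01, 0], [-0.01, 0.11, -0.04, 0.006, -0.025, 0.004, 0], [-0.01, 0.11, -0.04, 0.006, -0.025, 0, 0], [-0.01, 0.11, -0.04, 0.006, -0.025, 0, 0], [-0.01, 0.11, -0.04, 0.006, -0.025, 0, 0]],
])

```text
clock: 6.85
tool_pos: [0.5978, 0.0128, 0.2962]
eef_rot: [0.712, -0.685, -0.122, 0.098]
contact_force: [0.3, 0.4, -0.0]
opening: 0.228
```

Run:
```python
from h import *
go([0,-1,0],[-.423,0,-.906],[.608,-.026,.29])
```

```text
t 6.85 p [0.5978 0.0128 0.2962] R cols [[0.032, -0.999, -0.038], [-0.951, -0.042, 0.307], [-0.308, 0.026, -0.951]] F [ 0.3  0.4 -0. ] op 0.228
rotvec [-0.0401  0.1243 -0.0299] ang 0.134 dp [ 0.0102 -0.0388 -0.0062] q [-0.4   0.87  0.76  1.32 -0.5   1.49 -1.16]
```

>>> move_arm([
  [[-0.02, 0.06, -0.015, 0.005, -0.02, -0.003, 0], [-0.02, 0.06, -0.015, 0.005, -0.019, -0.003, 0], [0, 0, 0, 0, 0, 0, 0]],
])

```text
clock: 7.15
tool_pos: [0.6092, -0.0326, 0.2868]
eef_rot: [-0.687, 0.693, 0.154, -0.156]
contact_force: [0.6, -0.2, -1.0]
opening: 0.23
```

Run:
```python
from h import *
go([0,-1,0],[-.423,0,-.906],[.608,-.026,.29])
P={n:r.snapshot(n) for n in("scene","side","wrist")}
for n,p in P.items():
    save(p,n+'3.png'); np.savez('pics/%s3.npz'%n,K=p['K'],T=p['T'])
    print(n,[(q,[(round(d['score'],2),np.round(d['centre'],1).tolist()) for d in r.find_in(p,q)[:2]]) for q in('tool_pot',)])
s=cv2.resize(P['side']['frame'][140:310,240:376],(400,500),interpolation=cv2.INTER_CUBIC)
c=cv2.resize(P['scene']['frame'][120:290,270:406],(400,500),interpolation=cv2.INTER_CUBIC)
o=np.hstack([s,c])
cv2.imwrite('pics/c3.png',o[...,::-1])
```

```text
t 7.15 p [ 0.6092 -0.0326  0.2868] R cols [[-0.007, -1.0, 0.006], [-0.904, 0.009, 0.428], [-0.428, -0.002, -0.904]] F [ 0.6 -0.2 -1. ] op 0.23
rotvec [ 0.0055 -0.0053  0.0068] ang 0.01 dp [-0.0012  0.0066  0.0032] q [-0.31  0.97  0.76  1.15 -0.46  1.66 -1.18]
scene [('tool_pot', [(0.81, [256.3, 335.0])])]
side [('tool_pot', [(0.74, [277.7, 300.1])])]
wrist [('tool_pot', [(0.66, [94.2, 319.8])])]
```

View pics/c3.png

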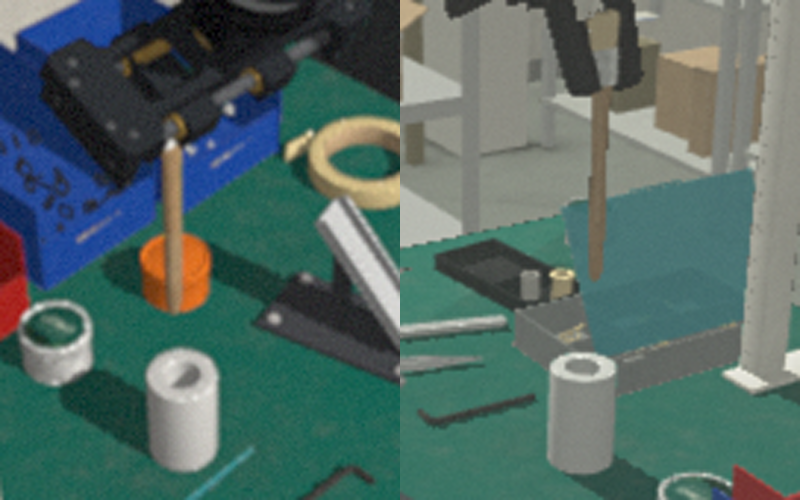

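The brush hangs nearly vertical over the pot. Side crop: handle end (175,308), upper handle (172,145), pot mouth (182,374). Scene crop: handle end (597,277), upper handle (604,90), mouth (583,367). Triangulating.

```bash
cat > m3.py <<'E'
from h import *
np.set_printoptions(precision=4,suppress=True)
P={n:dict(np.load('pics/%s3.npz'%n)) for n in("scene","side")}
k=1/2.941
f=lambda p:(P['side'],(140+p[1]*k,240+p[0]*k)); g=lambda p:(P['scene'],(120+p[1]*k,270+(p[0]-400)*k))
H=tri([f((175,308)),g((597,277))]);U=tri([f((172,148)),g((604,92))]);M=tri([f((182,374)),g((583,367))])
print('H',H,'\nU',U,'\nMouth',M); v=U[0]-H[0];print(np.linalg.norm(v),v/np.linalg.norm(v))
# wood mask line, per-row centroid
for n,rr,cc in(('side',(192,240),(288,312)),('scene',(152,214),(330,346))):
    im=cv2.imread('pics/%s3.png'%n).astype(float)[rr[0]:rr[1],cc[0]:cc[1]]
    b,gr,re=im[...,0],im[...,1],im[...,2]; m=(re-b>25)&(gr-b>8)&(re<215)
    pts=[(i+rr[0],np.nonzero(x)[0].mean()+cc[0],x.sum()) for i,x in enumerate(m) if x.sum()>2]
    pts=np.array(pts);pf=np.polyfit(pts[:,0],pts[:,1],1);print(n,'col=%.4f*row+%.2f'%tuple(pf),'ends',pts[[0,-1]])
E
python3 m3.py
```

```text
H (array([ 0.6091, -0.0317,  0.1419]), [np.float64(0.0020603795319285), np.float64(0.0020603795319286263)]) 
U (array([ 0.6092, -0.031 ,  0.2733]), [np.float64(0.002371413696618541), np.float64(0.0023714136966184692)]) 
Mouth (array([ 0.6088, -0.0244,  0.0739]), [np.float64(0.0004555715677812328), np.float64(0.0004555715677813598)])
0.1314205578502811 [0.0008 0.0052 1.    ]
side col=-0.0019*row+298.66 ends [[192.     298.       7.    ]
 [239.     298.3158  19.    ]]
scene col=-0.0328*row+343.10 ends [[152. 338.   7.]
 [213. 336.   3.]]
```

>>> move_arm([
  [[0.005, -0.005, 0.007, 0.001, 0.0065, 0, 0], [0, 0, 0, 0, 0, -0.025, 0], [0, 0, 0, 0, 0, -0.02, 0], [0, 0, 0, 0, 0, 0, 0]],
])

```text
clock: 7.85
tool_pos: [0.6102, -0.0162, 0.2473]
eef_rot: [0.696, -0.687, -0.151, 0.147]
contact_force: [-0.2, 0.3, 0.3]
opening: 0.232
```

Run:
```python
from h import *
go([0,-1,0],[-.425,0,-.905],[.610,-.026,.235])
P={n:r.snapshot(n) for n in("scene","side")}
for n,p in P.items():
    save(p,n+'4.png'); np.savez('pics/%s4.npz'%n,K=p['K'],T=p['T'])
s=cv2.resize(P['side']['frame'][200:300,265:335],(400,571),interpolation=cv2.INTER_CUBIC)
c=cv2.resize(P['scene']['frame'][180:280,300:370],(400,571),interpolation=cv2.INTER_CUBIC)
cv2.imwrite('pics/c4.png',np.hstack([s,c])[...,::-1])
```

```text
t 7.85 p [ 0.6102 -0.0162  0.2473] R cols [[0.012, -1.0, -0.008], [-0.911, -0.014, 0.412], [-0.412, 0.003, -0.911]] F [-0.2  0.3  0.3] op 0.232
rotvec [-0.0083  0.0148 -0.0117] ang 0.021 dp [-0.0002 -0.0098 -0.0123] q [-0.33  1.    0.74  1.21 -0.49  1.56 -1.17]
```

View pics/c4.png

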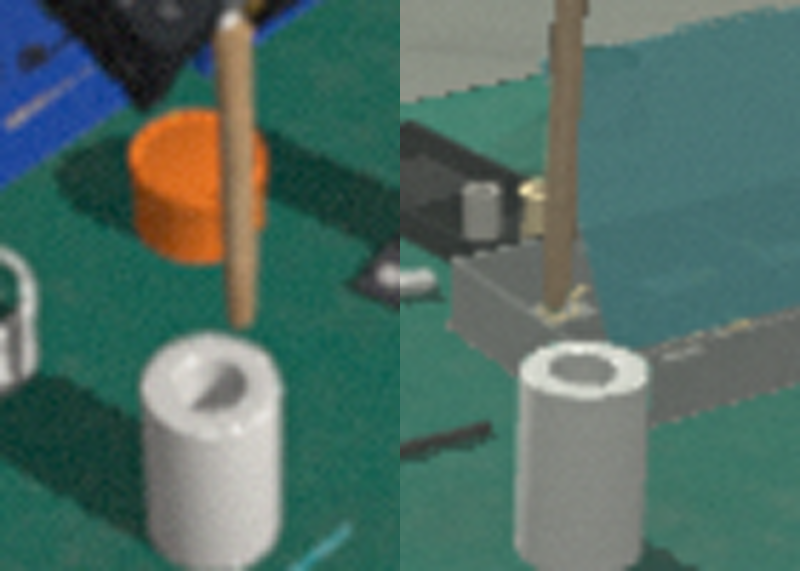

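Side crop: handle end (240,325) vs mouth (210,385). Scene crop: handle (557,308) vs mouth (583,370). The last move overshot about 10 mm in y, so I'll correct that in small steps.

>>> move_arm([
  [[-0.008, 0.015, -0.012, 0, -0.006, 0, 0], [0, 0, 0, 0, -0.002, 0, 0], [0, 0, 0, 0, 0, 0, 0]],
])

```text
clock: 8.25
tool_pos: [0.6124, -0.026, 0.2526]
eef_rot: [-0.69, 0.691, 0.151, -0.153]
contact_force: [0.3, 0.4, -0.3]
opening: 0.228
```

Run:
```python
from h import *
go([0,-1,0],[-.425,0,-.905],[.610,-.026,.235])
```

```text
t 8.25 p [ 0.6124 -0.026   0.2526] R cols [[-0.001, -1.0, 0.003], [-0.908, 0.002, 0.419], [-0.419, -0.002, -0.908]] F [ 0.3  0.4 -0.3] op 0.228
rotvec [0.0029 0.0066 0.0005] ang 0.007 dp [-0.0024  0.     -0.0176] q [-0.32  1.    0.75  1.19 -0.49  1.59 -1.18]
```

>>> move_arm([
  [[0.003, 0.007, 0, -0.002, 0, -0.008, 0], [0, 0, 0, 0, 0, -0.005, 0], [0, 0, 0, 0, 0, 0, 0], [0, 0, 0, 0, 0, 0, 0]],
])

```text
clock: 8.65
tool_pos: [0.6103, -0.0265, 0.2389]
eef_rot: [-0.69, 0.691, 0.154, -0.154]
contact_force: [-0.1, -0.6, -0.6]
opening: 0.23
```

Run:
```python
from h import *
go([0,-1,0],[-.425,0,-.905],[.610,-.026,.235])
P={n:r.snapshot(n) for n in("scene","side")}
for n,p in P.items():
    save(p,n+'5.png'); np.savez('pics/%s5.npz'%n,K=p['K'],T=p['T'])
s=cv2.resize(P['side']['frame'][200:300,265:335],(400,571),interpolation=cv2.INTER_CUBIC)
c=cv2.resize(P['scene']['frame'][180:280,300:370],(400,571),interpolation=cv2.INTER_CUBIC)
cv2.imwrite('pics/c5.png',np.hstack([s,c])[...,::-1])
```

```text
t 8.65 p [ 0.6103 -0.0265  0.2389] R cols [[-0.001, -1.0, -0.001], [-0.905, 0.001, 0.425], [-0.425, 0.001, -0.905]] F [-0.1 -0.6 -0.6] op 0.23
rotvec [-0.0005 -0.0003  0.0013] ang 0.001 dp [-0.0003  0.0005 -0.0039] q [-0.31  1.01  0.74  1.2  -0.49  1.57 -1.17]
```

View pics/c5.png

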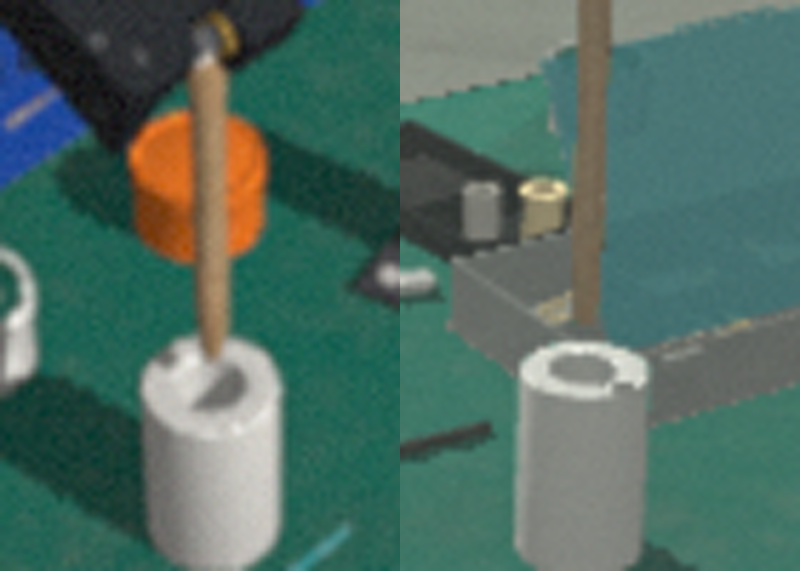

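Side crop: handle end (212,360) vs mouth centre (211,385). Scene crop: (586,323) vs (583,370). Nearly aligned.

Run:
```python
from h import *
np.set_printoptions(precision=4,suppress=True)
P={n:dict(np.load('pics/%s5.npz'%n)) for n in("scene","side")}
k=1/5.714
f=lambda p:(P['side'],(200+p[1]*k,265+p[0]*k)); g=lambda p:(P['scene'],(180+p[1]*k,300+(p[0]-400)*k))
for a,b in(((212,360),(586,323)),((211,385),(583,370)),((210,75),(595,10))):print(tri([f(a),g(b)]))
```

```text
(array([ 0.6126, -0.0271,  0.0908]), [np.float64(0.0004530108461252341), np.float64(0.0004530108461251715)])
(array([ 0.6093, -0.0245,  0.0737]), [np.float64(0.00025504698792364354), np.float64(0.00025504698792369905)])
(array([ 0.6071, -0.021 ,  0.2139]), [np.float64(0.0013955568646692824), np.float64(0.0013955568646692744)])
```

>>> move_arm([
  [[0, 0, 0, -0.0025, 0.002, 0, 0], [0, 0, 0, 0, 0, 0, 0], [0, 0, 0, 0, 0, -0.008, 0], [0, 0, 0, 0, 0, -0.008, 0], [0, 0, 0, 0, 0, 0, 0]],
])

```text
clock: 9.25
tool_pos: [0.6077, -0.0239, 0.2219]
eef_rot: [-0.69, 0.69, 0.154, -0.153]
contact_force: [0.3, -0.9, -0.6]
opening: 0.228
```

Run:
```python
from h import *
go([0,-1,0],[-.425,0,-.905],[.608,-.0245,.16])
```

```text
t 9.25 p [ 0.6077 -0.0239  0.2219] R cols [[-0.001, -1.0, -0.001], [-0.905, 0.0, 0.425], [-0.425, 0.001, -0.905]] F [ 0.3 -0.9 -0.6] op 0.228
rotvec [-0.0008  0.0006  0.0007] ang 0.001 dp [ 0.0003 -0.0006 -0.0619] q [-0.32  1.03  0.73  1.23 -0.5   1.53 -1.17]
```

>>> move_arm([
  [[0, 0, 0, 0, 0, -0.006, 0], [0, 0, 0, 0, 0, -0.006, 0], [0, 0, 0, 0, 0, 0, 0]],
])

```text
clock: 9.55
tool_pos: [0.6075, -0.0239, 0.2083]
eef_rot: [-0.69, 0.69, 0.154, -0.154]
contact_force: [0.2, -0.3, -0.8]
opening: 0.23
```

Run:
```python
from h import *
go([0,-1,0],[-.425,0,-.905],[.608,-.0245,.16])
P={n:r.snapshot(n) for n in("scene","side")}
for n,p in P.items():
    save(p,n+'6.png'); np.savez('pics/%s6.npz'%n,K=p['K'],T=p['T'])
s=cv2.resize(P['side']['frame'][200:300,265:335],(400,571),interpolation=cv2.INTER_CUBIC)
c=cv2.resize(P['scene']['frame'][180:280,300:370],(400,571),interpolation=cv2.INTER_CUBIC)
cv2.imwrite('pics/c6.png',np.hstack([s,c])[...,::-1])
```

```text
t 9.55 p [ 0.6075 -0.0239  0.2083] R cols [[-0.001, -1.0, -0.001], [-0.905, 0.0, 0.425], [-0.425, 0.001, -0.905]] F [ 0.2 -0.3 -0.8] op 0.23
rotvec [-0.0008 -0.0003  0.0007] ang 0.001 dp [ 0.0005 -0.0006 -0.0483] q [-0.32  1.04  0.73  1.24 -0.51  1.51 -1.16]
```

View pics/c6.png

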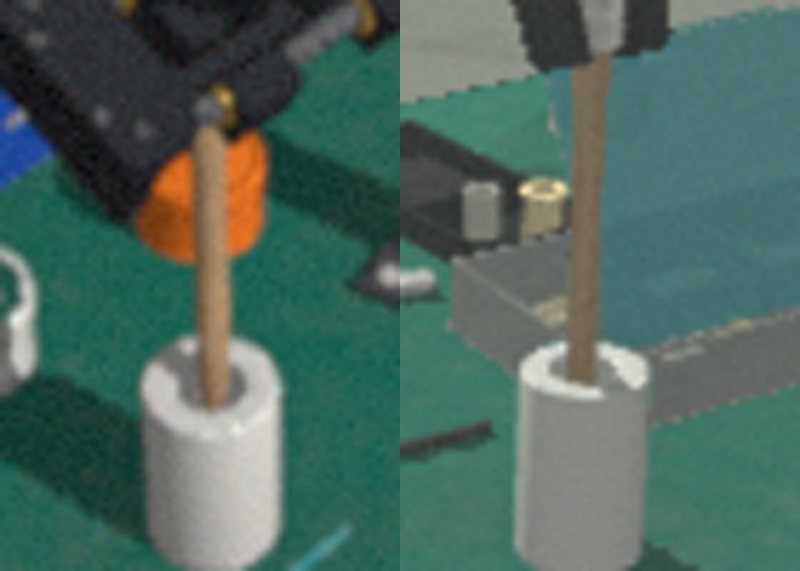

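The handle end is inside the bore in both views (side crop (215,407), scene crop (583,383)) and there is no contact force. Lowering on.

>>> move_arm([
  [[0, 0, 0, 0, 0, -0.01, 0], [0, 0, 0, 0, 0, -0.01, 0], [0, 0, 0, 0, 0, -0.005, 0], [0, 0, 0, 0, 0, 0, 0]],
])

```text
clock: 10.05
tool_pos: [0.608, -0.0241, 0.182]
eef_rot: [-0.69, 0.69, 0.154, -0.153]
contact_force: [-1.2, -0.4, -1.2]
opening: 0.23
```

>>> move_arm([
  [[0, 0, 0, 0, 0, -0.007, 0], [0, 0, 0, 0, 0, -0.006, 0], [0, 0, 0, 0, 0, 0, 0]],
])

```text
clock: 10.35
tool_pos: [0.6079, -0.0241, 0.1678]
eef_rot: [-0.69, 0.69, 0.154, -0.153]
contact_force: [-0.2, -0.6, -0.6]
opening: 0.227
```

>>> move_arm([
  [[0, 0, 0, 0, 0, -0.006, 0], [0, 0, 0, 0, 0, 0, 0], [0, 0, 0, 0, 0, 0, 0.4], [0, 0, 0, 0, 0, 0, 0.6], [0, 0, 0, 0, 0, 0, 0.9]],
])

```text
clock: 10.85
tool_pos: [0.6083, -0.0243, 0.1618]
eef_rot: [-0.69, 0.69, 0.153, -0.153]
contact_force: [0.7, 0.2, 0.4]
opening: 0.478
```

>>> move_arm([
  [[0, 0, 0, 0, 0, 0, 1], [0, 0, 0, 0, 0, 0, 1], [0, 0, 0, 0, 0, 0, 1], [0, 0, 0, 0, 0, 0, 1], [0, 0, 0, 0, 0, 0, 1]],
])

```text
clock: 11.35
tool_pos: [0.6086, -0.0244, 0.1624]
eef_rot: [-0.69, 0.691, 0.153, -0.153]
contact_force: [-0.2, -0.2, 0.2]
opening: 0.929
```

>>> move_arm([
  [[0, 0, 0, 0.007, 0, 0.015, 1], [0, 0, 0, 0.009, 0, 0.02, 1], [0, 0, 0, 0.011, 0, 0.025, 1], [0, 0, 0, 0.011, 0, 0.025, 1], [0, 0, 0, 0.0, 0, 0, 1]],
])

```text
clock: 11.85
tool_pos: [0.6462, -0.024, 0.2495]
eef_rot: [-0.69, 0.69, 0.154, -0.154]
contact_force: [-0.2, -0.7, 0.7]
opening: 0.998
```

Run:
```python
from h import *
go([0,-1,0],[0,0,-1],[.485,-.03,.15])
P={n:r.snapshot(n) for n in("scene","side","wrist")}
for n,p in P.items():
    save(p,n+'7.png'); np.savez('pics/%s7.npz'%n,K=p['K'],T=p['T'])
s=cv2.resize(P['side']['frame'][160:300,230:342],(400,500),interpolation=cv2.INTER_CUBIC)
c=cv2.resize(P['scene']['frame'][150:290,280:392],(400,500),interpolation=cv2.INTER_CUBIC)
cv2.imwrite('pics/c7.png',np.hstack([s,c])[...,::-1])
```

```text
t 11.85 p [ 0.6462 -0.024   0.2495] R cols [[-0.001, -1.0, 0.0], [-0.905, 0.001, 0.426], [-0.426, 0.0, -0.905]] F [-0.2 -0.7  0.7] op 0.998
rotvec [-1.000e-04 -4.397e-01  1.000e-03] ang 0.44 dp [-0.1612 -0.006  -0.0995] q [-0.28  1.06  0.73  1.03 -0.5   1.67 -1.22]
```

View pics/c7.png

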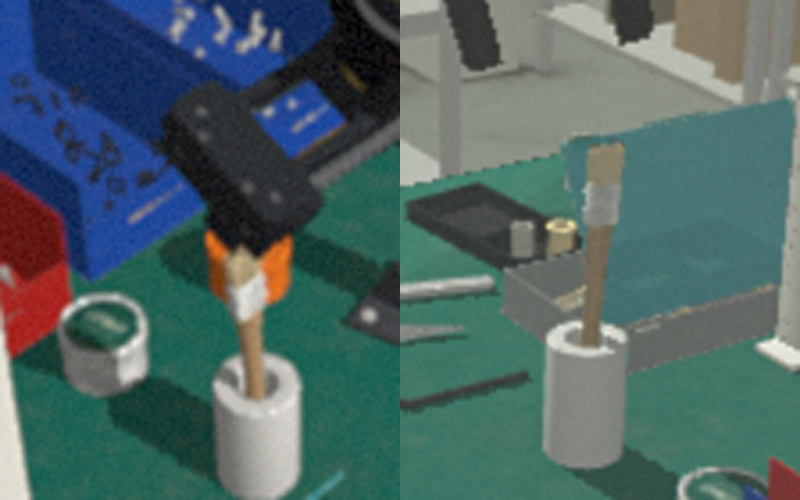

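That uses up all 12 views. The brush stands handle-down in the pot, with bristles at side crop (240,265) and pot mouth (258,375), and the pot is upright and in place. From here on I check with numbers only. Next, the tin.

>>> move_arm([
  [[0, -0.05, 0, 0, 0, 0.03, 1], [0, -0.1, 0, -0.02, 0, 0.01, 1], [0, -0.1, 0, -0.03, 0, 0, 1], [0, -0.1, 0, -0.03, 0, 0, 1], [0, -0.08, 0, -0.03, 0, 0, 1]],
])

```text
clock: 12.5
tool_pos: [0.5292, -0.022, 0.2758]
eef_rot: [0.708, -0.706, -0.005, 0.005]
contact_force: [1.0, -0.1, -0.1]
opening: 0.996
```

Run:
```python
from h import *
np.set_printoptions(precision=4,suppress=True)
w0=dict(K=np.array([[390.738,0,324.341],[0,390.738,247.589],[0,0,1]]),T=np.array([[0.9999983,-0.0003117,0.001791,0.62384],[-0.00017088,0.9647137,0.2633012,0.0675848],[-0.0018099,-0.263301,0.964712,0.3845438],[0,0,0,1]]))
s0=dict(np.load('pics/side7.npz'))
print('bin corner',tri([(w0,(231,137)),(s0,(221,248))]))
go([0,-1,0],[0,0,-1],[.485,-.03,.2])
```

```text
bin corner (array([ 0.4534, -0.0113,  0.0787]), [np.float64(0.018876225551586485), np.float64(0.01887622555158652)])
t 12.5 p [ 0.5292 -0.022   0.2758] R cols [[0.003, -1.0, 0.001], [-1.0, -0.003, 0.014], [-0.014, -0.001, -1.0]] F [ 1.  -0.1 -0.1] op 0.996
rotvec [ 0.0011 -0.0139 -0.003 ] ang 0.014 dp [-0.0442 -0.008  -0.0758] q [-0.5   0.65  0.79  1.84 -0.57  0.91 -1.01]
```

Run:
```python
from h import *
np.set_printoptions(precision=4,suppress=True)
w0=dict(K=np.array([[390.738,0,324.341],[0,390.738,247.589],[0,0,1]]),T=np.array([[0.9999983,-0.0003117,0.001791,0.62384],[-0.00017088,0.9647137,0.2633012,0.0675848],[-0.0018099,-0.263301,0.964712,0.3845438],[0,0,0,1]]))
s0=dict(np.load('pics/side7.npz'));c0=dict(np.load('pics/scene7.npz'))
k=.2125
print('w-sc',tri([(w0,(231,137)),(c0,(265,432))]),'w-s low',tri([(w0,(231,137)),(s0,(170+305*k,230+92*k))]),'s-sc',tri([(s0,(221,248)),(c0,(265,432))]))
for z in(.05,.065,.08,.1):print(z,onz(w0,(231,137),z),onz(s0,(221,248),z),onz(c0,(265,432),z),onz(c0,(278,384),z))
p=r.snapshot('wrist');save(p,'w8.png')
for q in('grease_tin',):print([(round(d['score'],2),np.round(d['centre'],1).tolist(),onz(p,d['centre'],.03)) for d in r.find_in(p,q)])
X=proj(p,[.483,-.03,.036]);print('exp',X)
im=cv2.imread('pics/w8.png');hsv=cv2.cvtColor(im,cv2.COLOR_BGR2HSV)
m=cv2.inRange(hsv,(0,120,60),(10,255,255))|cv2.inRange(hsv,(172,120,60),(180,255,255));m=cv2.morphologyEx(m,cv2.MORPH_OPEN,np.ones((5,5)))
y,x=np.nonzero(m);print('red bbox rows',y.min(),y.max(),'cols',x.min(),x.max())
for z in(.04,.07):print('red edges',[onz(p,(yy,xx),z).round(3) for yy,xx in((y.max(),x[y==y.max()].mean()),(y[x==x.max()].mean(),x.max()),(y.min(),x[y==y.min()].mean()),(y[x==x.min()].mean(),x.min()))])
# tin lid circle
g=cv2.cvtColor(im,cv2.COLOR_BGR2GRAY);g=cv2.medianBlur(g,3)
R=.027*390.7/(np.linalg.norm(p['T'][:3,3]-[.483,-.03,.036]));print('R',R)
c=cv2.HoughCircles(g,cv2.HOUGH_GRADIENT,1,40,param1=80,param2=18,minRadius=int(R*.85),maxRadius=int(R*1.12))
if c is not None:
  for q in c[0][:8]:print(q,onz(p,(q[1],q[0]),.036))
```

```text
w-sc (array([ 0.4291, -0.0545,  0.0783]), [np.float64(0.06141873739039256), np.float64(0.06141873739039262)]) w-s low (array([ 0.445 , -0.0148,  0.0415]), [np.float64(0.009170869403107669), np.float64(0.00917086940310772)]) s-sc (array([ 0.4185, -0.058 ,  0.1054]), [np.float64(0.04454875075271746), np.float64(0.044548750752717484)])
0.05 [ 0.4587 -0.0087  0.05  ] [0.4039 0.0066 0.05  ] [ 0.4672 -0.1768  0.05  ] [ 0.4766 -0.058   0.05  ]
0.065 [ 0.4661 -0.0053  0.065 ] [ 0.4176 -0.0033  0.065 ] [ 0.448  -0.1558  0.065 ] [ 0.4572 -0.0406  0.065 ]
0.08 [ 0.4735 -0.0018  0.08  ] [ 0.4314 -0.0133  0.08  ] [ 0.4289 -0.1347  0.08  ] [ 0.4378 -0.0231  0.08  ]
0.1 [0.4834 0.0027 0.1   ] [ 0.4497 -0.0266  0.1   ] [ 0.4034 -0.1067  0.1   ] [0.4119 0.0002 0.1   ]
[(0.87, [252.2, 331.6], array([ 0.4832, -0.0294,  0.03  ])), (0.62, [242.1, 220.6], array([0.4935, 0.0827, 0.03  ]))]
exp [254.1008 332.2925]
red bbox rows 287 441 cols 320 446
red edges [array([ 0.259, -0.088,  0.04 ]), array([ 0.315, -0.158,  0.04 ]), array([ 0.449, -0.075,  0.04 ]), array([ 0.313, -0.018,  0.04 ])]
red edges [array([ 0.287, -0.083,  0.07 ]), array([ 0.338, -0.147,  0.07 ]), array([ 0.461, -0.07 ,  0.07 ]), array([ 0.336, -0.018,  0.07 ])]
R 26.927580315261775
[334.5 256.5  26. ] [ 0.4805 -0.0322  0.036 ]
[220.5 244.5  29.3] [0.4927 0.0813 0.036 ]
[329.5 126.5  27.2] [ 0.6052 -0.0264  0.036 ]
```

>>> move_arm([
  [[0, -0.014, -0.003, -0.014, -0.003, -0.02, 1], [0, 0, 0, -0.014, -0.003, -0.04, 1], [0, 0, 0, -0.012, -0.002, -0.04, 1], [0, 0, 0, 0, 0, -0.04, 1], [0, 0, 0, 0, 0, 0, 1]],
])

```text
clock: 13.1
tool_pos: [0.4682, -0.0275, 0.1279]
eef_rot: [-0.704, 0.71, 0.012, -0.008]
contact_force: [-0.7, 0.0, 0.2]
opening: 0.998
```

Run:
```python
from h import *
go([0,-1,0],[0,0,-1],[.487,-.031,.022])
p=r.snapshot('wrist');save(p,'w9.png')
print([(round(d['score'],2),np.round(d['centre'],1).tolist(),onz(p,d['centre'],.03)) for d in r.find_in(p,'grease_tin')])
```

```text
t 13.1 p [ 0.4682 -0.0275  0.1279] R cols [[-0.008, -1.0, -0.006], [-1.0, 0.007, 0.029], [-0.029, 0.006, -1.0]] F [-0.7  0.   0.2] op 0.998
rotvec [-0.0059 -0.029   0.0074] ang 0.031 dp [ 0.0188 -0.0035 -0.1059] q [-0.33  0.79  0.5   2.13 -0.86  0.47 -0.73]
[(0.78, [226.8, 333.3], array([ 0.48147442, -0.03235746,  0.03      ])), (0.78, [209.8, 144.9], array([0.49272199, 0.08132688, 0.03      ]))]
```

>>> move_arm([
  [[-0.006, -0.029, 0.007, 0.013, -0.003, 0, 1], [0, 0, 0, 0.003, 0, 0, 1], [0, 0, 0, 0, 0, 0, 1]],
])

```text
clock: 13.5
tool_pos: [0.4919, -0.0328, 0.1354]
eef_rot: [-0.707, 0.707, -0.008, 0.005]
contact_force: [-0.2, 0.4, -0.6]
opening: 1.0
```

Run:
```python
from h import *
go([0,-1,0],[0,0,-1],[.487,-.032,.022])
```

```text
t 13.5 p [ 0.4919 -0.0328  0.1354] R cols [[-0.0, -1.0, 0.004], [-1.0, 0.0, -0.018], [0.018, -0.004, -1.0]] F [-0.2  0.4 -0.6] op 1.0
rotvec [0.004  0.0181 0.0001] ang 0.019 dp [-0.0049  0.0008 -0.1134] q [-0.33  0.78  0.5   2.1  -0.86  0.46 -0.73]
```

Descending in stages, with settling rows.

>>> move_arm([
  [[0.004, 0.018, 0, -0.004, 0, -0.02, 1], [0, 0, 0, 0, 0, -0.02, 1], [0, 0, 0, 0, 0, -0.015, 1], [0, 0, 0, 0, 0, 0, 1]],
])

```text
clock: 13.9
tool_pos: [0.4927, -0.0328, 0.0831]
eef_rot: [0.708, -0.706, 0.004, -0.003]
contact_force: [0.0, -0.3, 0.6]
opening: 0.998
```

Run:
```python
from h import *
go([0,-1,0],[0,0,-1],[.487,-.032,.022])
```

```text
t 13.9 p [ 0.4927 -0.0328  0.0831] R cols [[0.002, -1.0, 0.001], [-1.0, -0.002, -0.011], [0.011, -0.001, -1.0]] F [ 0.  -0.3  0.6] op 0.998
rotvec [ 0.0012  0.0109 -0.002 ] ang 0.011 dp [-0.0057  0.0008 -0.0611] q [-0.24  0.85  0.35  2.11 -0.93  0.33 -0.67]
```

>>> move_arm([
  [[0.001, 0.011, -0.002, -0.005, 0.001, -0.02, 1], [0, 0, 0, 0, 0, -0.02, 1], [0, 0, 0, 0, 0, -0.01, 1], [0, 0, 0, 0, 0, 0, 1]],
])

```text
clock: 14.3
tool_pos: [0.4916, -0.0324, 0.0358]
eef_rot: [0.707, -0.707, 0.004, -0.002]
contact_force: [0.2, 0.1, -0.0]
opening: 0.997
```

Run:
```python
from h import *
go([0,-1,0],[0,0,-1],[.487,-.032,.022])
```

```text
t 14.3 p [ 0.4916 -0.0324  0.0358] R cols [[0.001, -1.0, 0.002], [-1.0, -0.001, -0.008], [0.008, -0.002, -1.0]] F [ 0.2  0.1 -0. ] op 0.997
rotvec [ 0.002   0.0083 -0.0007] ang 0.009 dp [-0.0046  0.0004 -0.0138] q [-0.14  0.93  0.19  2.11 -0.95  0.18 -0.65]
```

>>> move_arm([
  [[0.002, 0.008, 0, -0.006, 0, -0.008, 1], [0, 0, 0, 0, 0, -0.004, 1], [0, 0, 0, 0, 0, 0, 1]],
], force=20)

```text
clock: 14.6
tool_pos: [0.4881, -0.033, 0.0265]
eef_rot: [0.707, -0.707, 0.003, -0.001]
contact_force: [-0.3, -0.1, 0.3]
opening: 1.003
```

Run:
```python
from h import *
go([0,-1,0],[0,0,-1],[.486,-.032,.022])
```

```text
t 14.6 p [ 0.4881 -0.033   0.0265] R cols [[0.001, -1.0, 0.002], [-1.0, -0.001, -0.006], [0.006, -0.002, -1.0]] F [-0.3 -0.1  0.3] op 1.003
rotvec [ 0.0016  0.0056 -0.0011] ang 0.006 dp [-0.0021  0.001  -0.0045] q [-0.12  0.94  0.15  2.12 -0.96  0.14 -0.65]
```

>>> move_arm([
  [[0.001, 0.005, 0, -0.003, 0.001, -0.005, 1], [0, 0, 0, 0, 0, 0, 0.5], [0, 0, 0, 0, 0, 0, 0.3], [0, 0, 0, 0, 0, 0, 0], [0, 0, 0, 0, 0, 0, 0]],
])

```text
clock: 15.1
tool_pos: [0.4865, -0.0318, 0.0229]
eef_rot: [0.708, -0.706, 0.002, -0.001]
contact_force: [-0.4, -0.6, 0.3]
opening: 0.655
```

>>> move_arm([
  [[0, 0, 0, 0, 0, 0, 0], [0, 0, 0, 0, 0, 0, 0], [0, 0, 0, 0, 0, 0, 0]],
])

```text
clock: 15.4
tool_pos: [0.4865, -0.0318, 0.0229]
eef_rot: [0.708, -0.706, 0.002, -0.001]
contact_force: [-0.5, 0.1, 0.1]
opening: 0.596
```

>>> move_arm([
  [[0, 0, 0, 0, 0, 0.01, 0], [0, 0, 0, 0, 0, 0.02, 0], [0, 0, 0, 0, 0, 0.03, 0], [0, 0, 0, 0, 0, 0.03, 0], [0, 0, 0, 0, 0, 0.03, 0]],
])

```text
clock: 15.9
tool_pos: [0.4827, -0.0312, 0.1426]
eef_rot: [0.707, -0.707, -0.003, 0.002]
contact_force: [0.6, 0.1, -2.1]
opening: 0.592
```

```bash
cat >> h.py <<'E'
def boxlid(p):
    im=cv2.cvtColor(p['frame'],cv2.COLOR_RGB2BGR)
    print('box',[(round(d['score'],2),np.round(d['centre'],1).tolist(),onz(p,d['centre'],.05).round(3)) for d in r.find_in(p,'grease_box')[:2]])
E
python3 - <<'E'
from h import *
go([0,-1,0],[0,0,-1],[.503,-.282,.2])
for n in('side','scene','wrist'):
    p=r.snapshot(n);save(p,n+'10.png');print(n);boxlid(p)
    for q in('grease_tin','tool_pot'):print(q,[(round(d['score'],2),np.round(d['centre'],1).tolist(),onz(p,d['centre'],.14 if q=='grease_tin' else .04).round(3)) for d in r.find_in(p,q)[:2]])
E
```

```text
t 15.9 p [ 0.4827 -0.0312  0.1426] R cols [[0.0, -1.0, -0.001], [-1.0, -0.0, 0.007], [-0.007, 0.001, -1.0]] F [ 0.6  0.1 -2.1] op 0.592
rotvec [-0.0014 -0.0072 -0.0004] ang 0.007 dp [ 0.0203 -0.2508  0.0574] q [-0.32  0.76  0.5   2.1  -0.79  0.48 -0.79]
side
box [(0.91, [323.1, 166.5], array([ 0.513, -0.286,  0.05 ]))]
grease_tin [(0.73, [211.3, 255.4], array([ 0.475, -0.023,  0.14 ])), (0.7, [230.1, 300.2], array([0.58 , 0.001, 0.14 ]))]
tool_pot [(0.78, [282.0, 298.8], array([ 0.611, -0.036,  0.04 ]))]
scene
box [(0.65, [285.3, 186.5], array([0.646, 0.279, 0.05 ])), (0.58, [252.6, 457.5], array([ 0.48 , -0.264,  0.05 ]))]
grease_tin [(0.88, [237.6, 381.1], array([ 0.479, -0.044,  0.14 ])), (0.74, [299.0, 316.8], array([0.363, 0.172, 0.14 ]))]
tool_pot [(0.68, [262.7, 333.8], array([ 0.593, -0.02 ,  0.04 ]))]
wrist
box [(0.59, [220.6, 620.5], array([ 0.503, -0.205,  0.05 ]))]
grease_tin [(0.88, [231.2, 152.2], array([0.518, 0.03 , 0.14 ])), (0.68, [321.8, 322.2], array([ 0.483, -0.03 ,  0.14 ]))]
tool_pot [(0.68, [33.7, 309.7], array([ 0.605, -0.023,  0.04 ]))]
```

The tin is held (opening 0.592 is 52 mm, weight about 1.5–2 N). Carrying it to the box.

>>> move_arm([
  [[0, 0, 0, 0.003, -0.01, 0.03, 0], [0, 0, 0, 0.004, -0.03, 0.02, 0], [0, 0, 0, 0.004, -0.035, 0, 0], [0, 0, 0, 0.004, -0.035, 0, 0], [0, 0, 0, 0.004, -0.035, 0, 0]],
])

```text
clock: 17.0
tool_pos: [0.5011, -0.1741, 0.1909]
eef_rot: [0.711, -0.703, -0.007, 0.002]
contact_force: [-0.0, -0.6, -3.2]
opening: 0.591
```

Run:
```python
from h import *
go([0,-1,0],[0,0,-1],[.507,-.282,.18])
```

```text
t 17.0 p [ 0.5011 -0.1741  0.1909] R cols [[0.012, -1.0, -0.007], [-1.0, -0.013, 0.013], [-0.013, 0.006, -1.0]] F [-0.  -0.6 -3.2] op 0.591
rotvec [-0.0065 -0.0133 -0.0125] ang 0.019 dp [ 0.0059 -0.1079 -0.0109] q [-0.09  0.74  0.59  1.92 -0.63  0.69 -0.67]
```

>>> move_arm([
  [[-0.006, -0.013, -0.012, 0.003, -0.03, 0, 0], [0, 0, 0, 0, -0.03, 0, 0], [0, 0, 0, 0, -0.02, 0, 0], [0, 0, 0, 0, 0, 0, 0]],
])

```text
clock: 17.4
tool_pos: [0.5026, -0.2639, 0.1903]
eef_rot: [-0.704, 0.71, -0.002, -0.001]
contact_force: [0.1, 0.3, -1.6]
opening: 0.593
```

Run:
```python
from h import *
go([0,-1,0],[0,0,-1],[.507,-.282,.18])
p=r.snapshot('wrist');save(p,'w11.png');np.savez('pics/w11.npz',K=p['K'],T=p['T']);boxlid(p)
hsv=cv2.cvtColor(p['frame'],cv2.COLOR_RGB2HSV)
cs=[proj(p,[.503+a*.03,-.282+b*.0565,.066]).round(0).tolist() for a,b in((-1,-1),(-1,1),(1,1),(1,-1))];print('exp corners',cs)
# green bench mask: extent of non-green along projected lines through expected centre
g=(hsv[...,0]>60)&(hsv[...,0]<95)&(hsv[...,1]>80)
for b in(-.05,-.03,0,.03,.05):
    row=''
    for a in np.arange(-.06,.0601,.004):
        y,x=proj(p,[.503+a,-.282+b,.066]).round().astype(int);row+=('.' if g[y,x] else '#') if 0<=y<480 and 0<=x<640 else '?'
    print('y%+.2f'%b,row)
for a in(-.02,0,.015,.025):
    row=''
    for b in np.arange(-.1,.1001,.005):
        y,x=proj(p,[.503+a,-.282+b,.066]).round().astype(int);row+=('.' if g[y,x] else '#') if 0<=y<480 and 0<=x<640 else '?'
    print('x%+.3f'%a,row)
```

```text
t 17.4 p [ 0.5026 -0.2639  0.1903] R cols [[-0.008, -1.0, 0.004], [-1.0, 0.008, -0.0], [0.0, -0.004, -1.0]] F [ 0.1  0.3 -1.6] op 0.593
rotvec [0.0043 0.     0.0081] ang 0.009 dp [ 0.0044 -0.0181 -0.0103] q [ 0.07  0.77  0.58  1.83 -0.61  0.73 -0.58]
box [(0.78, [234.8, 360.3], array([ 0.503, -0.29 ,  0.05 ]))]
exp corners [[281.0, 430.0], [283.0, 270.0], [198.0, 266.0], [196.0, 435.0]]
y-0.05 #######.##############.#..#.##.
y-0.03 ######.#################.......
y+0.00 ..#..###################.......
y+0.03 #....##################........
y+0.05 ...###################.........
x-0.020 ################################.........
x+0.000 ################################.........
x+0.015 ################################.........
x+0.025 ###############################..........
```

>>> move_arm([
  [[0.004, 0, 0.008, 0.002, -0.013, -0.01, 0], [0, 0, 0, 0, -0.002, -0.02, 0], [0, 0, 0, 0, 0, -0.02, 0], [0, 0, 0, 0, 0, -0.01, 0], [0, 0, 0, 0, 0, 0, 0]],
])

```text
clock: 18.0
tool_pos: [0.5071, -0.2642, 0.1269]
eef_rot: [0.713, -0.702, -0.005, -0.004]
contact_force: [0.0, 0.2, -1.3]
opening: 0.589
```

Run:
```python
from h import *
go([0,-1,0],[0,0,-1],[.505,-.283,.091])
for n in('side','scene'):
    p=r.snapshot(n);save(p,n+'12.png');print(n)
    for q in('grease_tin','grease_box'):print(q,[(round(d['score'],2),np.round(d['centre'],1).tolist(),onz(p,d['centre'],.13).round(3)) for d in r.find_in(p,q)[:2]])
    if n=='side':
        print('exp tin',proj(p,[.501,-.283,.13]))
```

```text
t 18.0 p [ 0.5071 -0.2642  0.1269] R cols [[0.015, -1.0, -0.013], [-1.0, -0.015, 0.002], [-0.002, 0.013, -1.0]] F [ 0.   0.2 -1.3] op 0.589
rotvec [-0.0131 -0.0019 -0.0154] ang 0.02 dp [-0.0021 -0.0188 -0.0359] q [ 0.13  0.86  0.49  1.84 -0.68  0.62 -0.51]
side
grease_tin [(0.9, [228.6, 302.1], array([0.572, 0.014, 0.13 ])), (0.75, [287.1, 167.5], array([ 0.51 , -0.262,  0.13 ]))]
grease_box [(0.7, [326.2, 166.5], array([ 0.581, -0.312,  0.13 ])), (0.44, [242.4, 297.1], array([ 0.593, -0.02 ,  0.13 ]))]
exp tin [290.94061796 154.80844884]
scene
grease_tin [(0.93, [297.7, 314.2], array([0.381, 0.165, 0.13 ])), (0.66, [217.8, 459.3], array([ 0.486, -0.26 ,  0.13 ]))]
grease_box [(0.61, [254.7, 455.9], array([ 0.371, -0.129,  0.13 ]))]
```

Correcting y and tilt, then lowering.

>>> move_arm([
  [[-0.013, -0.002, -0.015, -0.002, -0.013, 0, 0], [0, 0, 0, 0, -0.004, 0, 0], [0, 0, 0, 0, 0, -0.008, 0], [0, 0, 0, 0, 0, 0, 0]],
])

```text
clock: 18.7
tool_pos: [0.5061, -0.2867, 0.122]
eef_rot: [-0.706, 0.708, -0.005, -0.0]
contact_force: [-0.3, 0.7, -2.3]
opening: 0.591
```

Run:
```python
from h import *
go([0,-1,0],[0,0,-1],[.505,-.283,.091])
```

```text
t 18.7 p [ 0.5061 -0.2867  0.122 ] R cols [[-0.004, -1.0, 0.007], [-1.0, 0.004, -0.006], [0.006, -0.007, -1.0]] F [-0.3  0.7 -2.3] op 0.591
rotvec [0.007  0.0063 0.0038] ang 0.01 dp [-0.0011  0.0037 -0.031 ] q [ 0.16  0.87  0.49  1.83 -0.68  0.6  -0.5 ]
```

>>> move_arm([
  [[0.006, 0.005, 0.002, -0.001, 0.002, -0.008, 0], [0, 0, 0, 0, 0, -0.008, 0], [0, 0, 0, 0, 0, 0, 0]],
])

```text
clock: 19.0
tool_pos: [0.5048, -0.2841, 0.104]
eef_rot: [-0.707, 0.708, 0.0, 0.0]
contact_force: [-0.2, -0.6, -2.4]
opening: 0.589
```

Run:
```python
from h import *
go([0,-1,0],[0,0,-1],[.505,-.283,.09])
p=r.snapshot('wrist');w=r.snapshot('side')
for q in(p,w): print([(round(d['score'],2),np.round(d['centre'],1).tolist(),onz(q,d['centre'],.1).round(3)) for d in r.find_in(q,'grease_tin')[:3]])
```

```text
t 19.0 p [ 0.5048 -0.2841  0.104 ] R cols [[-0.002, -1.0, -0.001], [-1.0, 0.002, -0.0], [0.0, 0.001, -1.0]] F [-0.2 -0.6 -2.4] op 0.589
rotvec [-0.0006  0.0002  0.0016] ang 0.002 dp [ 0.0002  0.0011 -0.014 ] q [ 0.18  0.9   0.46  1.84 -0.7   0.58 -0.48]
[(0.57, [321.9, 321.5], array([ 0.503, -0.283,  0.1  ]))]
[(0.73, [301.2, 158.0], array([ 0.5  , -0.283,  0.1  ])), (0.61, [226.8, 299.5], array([0.541, 0.037, 0.1  ]))]
```

>>> move_arm([
  [[0, 0, 0, 0, 0, -0.005, 0], [0, 0, 0, 0, 0, -0.004, 0], [0, 0, 0, 0, 0, 0, 0]],
])

```text
clock: 19.5
tool_pos: [0.5059, -0.285, 0.0964]
eef_rot: [-0.707, 0.708, -0.002, 0.001]
contact_force: [-0.1, 0.6, -0.4]
opening: 0.593
```

>>> move_arm([
  [[0, 0, 0, 0, 0, -0.003, 0], [0, 0, 0, 0, 0, 0, 0]],
])

```text
clock: 19.7
tool_pos: [0.5059, -0.285, 0.093]
eef_rot: [-0.707, 0.708, -0.002, 0.001]
contact_force: [0.4, 0.4, -1.7]
opening: 0.592
```

>>> move_arm([
  [[0, 0, 0, 0, 0, -0.002, 0], [0, 0, 0, 0, 0, 0, 0], [0, 0, 0, 0, 0, 0, 0]],
])

```text
clock: 20.0
tool_pos: [0.506, -0.2851, 0.0909]
eef_rot: [-0.707, 0.708, -0.002, 0.001]
contact_force: [-0.2, -0.1, -1.6]
opening: 0.592
```

>>> move_arm([
  [[0, 0, 0, 0, 0, -0.0015, 0], [0, 0, 0, 0, 0, 0, 0], [0, 0, 0, 0, 0, 0, 0]],
])

```text
clock: 20.3
tool_pos: [0.5061, -0.2852, 0.0896]
eef_rot: [-0.707, 0.708, -0.002, 0.001]
contact_force: [0.5, -1.5, -1.8]
opening: 0.594
```

>>> move_arm([
  [[0, 0, 0, 0, 0, 0, 0.65], [0, 0, 0, 0, 0, 0, 0.7], [0, 0, 0, 0, 0, 0, 0.85], [0, 0, 0, 0, 0, 0, 1], [0, 0, 0, 0, 0, 0, 1]],
])

```text
clock: 20.8
tool_pos: [0.5066, -0.2858, 0.0902]
eef_rot: [-0.706, 0.708, -0.003, 0.001]
contact_force: [-0.2, -0.1, -0.7]
opening: 0.949
```

>>> move_arm([
  [[0, 0, 0, 0, 0, 0, 1], [0, 0, 0, 0, 0, 0, 1], [0, 0, 0, 0, 0, 0.01, 1], [0, 0, 0, 0, 0, 0.02, 1], [0, 0, 0, 0, 0, 0.03, 1]],
])

```text
clock: 21.3
tool_pos: [0.5044, -0.2841, 0.1496]
eef_rot: [-0.706, 0.708, 0.001, -0.0]
contact_force: [-0.5, -0.0, -0.1]
opening: 1.001
```

>>> move_arm([
  [[0, 0, 0, 0, 0, 0.03, 1], [0, 0, 0, 0, 0.0, 0.03, 1], [0, 0, 0, 0, 0, 0.03, 1], [0, 0, 0, 0, 0, 0.02, 1], [0, 0, 0, 0, 0, 0, 1]],
])

```text
clock: 21.8
tool_pos: [0.5046, -0.2857, 0.2709]
eef_rot: [-0.706, 0.708, -0.003, 0.001]
contact_force: [-0.7, 0.5, -0.8]
opening: 1.0
```

Run:
```python
from h import *
pose()
P={n:r.snapshot(n) for n in('wrist','side','scene')}
for n,p in P.items():
    save(p,n+'13.png');print(n)
    for q,z in(('grease_tin',.09),('grease_box',.05),('tool_pot',.04),('brush_ferrule',.16),('brush',.12)):print(q,[(round(d['score'],2),np.round(d['centre'],1).tolist(),onz(p,d['centre'],z).round(3).tolist()) for d in r.find_in(p,q)[:3]])
    print('exp tin px',proj(p,[.502,-.284,.084]).round(1))
p=P['wrist'];g=cv2.medianBlur(cv2.cvtColor(p['frame'],cv2.COLOR_RGB2GRAY),3)
R=.027*p['K'][0,0]/np.linalg.norm(p['T'][:3,3]-[.502,-.284,.102]);c=cv2.HoughCircles(g,cv2.HOUGH_GRADIENT,1,30,param1=80,param2=16,minRadius=int(R*.85),maxRadius=int(R*1.15))
print('R',R);[print(q,onz(p,(q[1],q[0]),.102).round(4)) for q in (c[0][:5] if c is not None else [])]
hsv=cv2.cvtColor(p['frame'],cv2.COLOR_RGB2HSV)
for b in(-.045,.04):
    for a in np.arange(-.048,.049,.004):
        y,x=proj(p,[.502+a,-.283+b,.066]).round().astype(int);print('%+.3f:%s'%(a,hsv[y,x].tolist() if 0<=y<480 and 0<=x<640 else '?'),end=' ')
    print()
```

```text
t 21.8 p [ 0.5046 -0.2857  0.2709] R cols [[-0.004, -1.0, 0.004], [-1.0, 0.004, -0.005], [0.005, -0.004, -1.0]] F [-0.7  0.5 -0.8] op 1.0
wrist
grease_tin [(0.76, [233.7, 320.5], [0.498, -0.283, 0.09])]
grease_box [(0.6, [214.7, 293.7], [0.507, -0.258, 0.05])]
tool_pot [(0.9, [99.4, 35.3], [0.609, -0.032, 0.04])]
brush_ferrule [(0.71, [93.2, 3.9], [0.6, -0.097, 0.16])]
brush [(0.55, [92.2, 6.8], [0.605, -0.069, 0.12]), (0.34, [231.7, 320.9], [0.506, -0.283, 0.12])]
exp tin px [227.1 321.8]
side
grease_tin [(0.71, [225.8, 299.6], [0.531, 0.047, 0.09]), (0.7, [302.9, 157.6], [0.494, -0.282, 0.09])]
grease_box [(0.74, [325.2, 169.8], [0.522, -0.284, 0.05]), (0.54, [245.7, 359.2], [0.637, 0.122, 0.05])]
tool_pot [(0.58, [281.1, 300.6], [0.612, -0.031, 0.04])]
brush_ferrule [(0.86, [246.6, 301.1], [0.629, -0.044, 0.16])]
brush [(0.93, [242.0, 301.3], [0.591, -0.007, 0.12]), (0.39, [233.6, 417.9], [0.742, 0.174, 0.12])]
exp tin px [307.8 160.1]
scene
grease_tin [(0.85, [232.5, 462.5], [0.489, -0.281, 0.09]), (0.7, [297.6, 316.6], [0.432, 0.127, 0.09])]
grease_box [(0.66, [256.3, 457.7], [0
[... 791 characters left out ...]
0:[28, 12, 254] +0.024:[27, 9, 255] +0.028:[30, 4, 255] +0.032:[84, 190, 162] +0.036:[84, 195, 162] +0.040:[84, 196, 163] +0.044:[84, 190, 162] +0.048:[84, 187, 162] 
-0.048:[83, 173, 106] -0.044:[83, 156, 106] -0.040:[83, 164, 106] -0.036:[83, 165, 105] -0.032:[22, 45, 191] -0.028:[22, 46, 192] -0.024:[23, 45, 193] -0.020:[22, 48, 197] -0.016:[22, 47, 190] -0.012:[22, 47, 190] -0.008:[22, 47, 191] -0.004:[22, 49, 194] +0.000:[21, 50, 195] +0.004:[22, 48, 193] +0.008:[22, 49, 197] +0.012:[22, 48, 196] +0.016:[22, 47, 197] +0.020:[21, 49, 199] +0.024:[21, 46, 195] +0.028:[22, 21, 185] +0.032:[82, 141, 107] +0.036:[83, 155, 107] +0.040:[84, 168, 105] +0.044:[84, 172, 105] +0.048:[84, 158, 105]
```

Lid edges are symmetric about x = 0.501, and the tin lid circle is at (0.5014, -0.2846), so it is centred. A final numeric check of the brush, then hand in.

Run:
```python
from h import *
P={n:r.snapshot(n) for n in('side','scene')};o={}
for q in('brush_ferrule','tool_pot','grease_tin'):
    c={n:[d['centre'] for d in r.find_in(p,q)] for n,p in P.items()}
    L=[tri([(P['side'],a),(P['scene'],b)]) for a in c['side'] for b in c['scene']]
    print(q,[(x.round(3).tolist(),round(e[0],4)) for x,e in L if e[0]<.006])
r.finish_job();pose()
```

```text
brush_ferrule [([0.611, -0.031, 0.144], np.float64(0.0016))]
tool_pot [([0.604, -0.026, 0.033], np.float64(0.0))]
grease_tin [([0.493, -0.281, 0.089], np.float64(0.0013)), ([0.591, -0.014, 0.163], np.float64(0.0037))]
the job is handed in; nothing more can be done
the job is handed in; nothing more can be done
```

I packed both items and handed the job in at about 22 s of the 58 s allowed; no verdict was reported.

- **Brush:** I lifted it out of the rest by its ferrule and lowered it handle-down into the aluminium pot. The last picture I viewed showed it standing in the upright pot. The final triangulation put the ferrule at (0.611, -0.031, 0.144), above the required 0.13 m. That is about 15 mm below the 0.16 m expected with the handle on the pot floor, which I put down to detector error.
- **Tin:** I set the white tin with the green "LITHO" lid down on the box from about 1 mm above the lid and left the orange look-alike alone. In the wrist picture the tin is at (0.501, -0.285) and the box lid centre at about (0.501, -0.282), so about 3 mm off. The final scene-and-side triangulation put the tin centre at (0.493, -0.281), still inside the 15 mm limit.
- **Pot and box:** Measured positions match the start to within about 1 cm, mostly measurement scatter. I did not re-measure the tape roll or the housing, but no move went near them and no force above about 3 N showed in any reading.

My 12 picture views were used up once the brush was in, so the tin's placing was checked by numbers only, and I never viewed it on the box.

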